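Roll the test cell along the track into its reading seat

TASK

Pick up the orange pusher by its upright wooden handle, lower its blade into the lane behind the yellow-sleeved cell, and use it to roll the cell gently along its lane until it drops into the seat by the black stop. Touch the cell with nothing but the pusher, keep it on the lane floor, and leave the bare steel slug in the other lane where it lies. Then stand the pusher upright on the worktop again, off the track, and let go.

Things in the scene. Friction and masses are not known exactly. Their poses are not given: they have to be found in the camera images.
- track: fixed track, 126 x 300 mm. Origin: centre of underside, on the worktop. Two lanes along its y, centred at x = -30 and +30 mm, 54 mm wide, floor z = 10 mm, grey walls to z = 22 mm, -y end open. At the +y end a black stop, 32 mm high, face at y = 134 mm. Each lane's seat: a 16 mm wide groove across it at y = 118 mm, just past a green stripe; a 26 mm roller sinks 3 mm into it and stays.
- cell_mid (a point): middle of the test cell: 26 mm diameter, 48 mm long, yellow and black sleeve, silver end, about 62 g. It lies across one of the two lanes (either), free to roll along it, at track y = -75 to -20 mm, its middle 13 mm over the lane floor. Its z axis is the cell's axis, along the track's x.
- slug_mid (a point): middle of the bare steel reference slug, 26 mm diameter, 48 mm long, lying in the same way in the other lane. To be left where it is.
- pusher: loose pusher, 0.1 kg, 112 mm high, standing on the worktop right of the track. Origin: centre of underside; z up. Below, an orange blade block 42 mm wide (x), 20 mm thick (y), 34 mm high, with flat dark faces at y = +10 and -10 mm, either of which may push; above, a wooden handle 26 mm wide (x), 14 mm thick (y), at heights 34 to 112 mm.
Things that resemble listed ones, but are neither listed nor needed, are in the scene too. Of the things like the pusher, leave any that is pink; of the rest the smaller one is meant.

How it is judged:
On the way, in this order (a step that is already met when the one before it is completed fails the run):
1. the pusher is lifted off the worktop (height (world z) of pusher above 0.012 m), for 0.2 s.
2. the cell lies in the seat at the end of its lane (y of cell_mid in the frame of track between 0.11 and 0.126 m), for 0.2 s.
At the end, for the whole second after the job is handed in: The cell rests in the seat of its lane (its middle within 8 mm of the seat's centre line along the lane, lying across the lane within 14 degrees); the slug is within 15 mm of where it lay; the pusher stands upright (within 8 degrees) and still on the worktop itself, off the track (all of step 2 and linear speed of each of cell, pusher below 0.02 m/s and angle between the z axis of cell_mid and the x axis of track, either way round below 0.25 rad and distance of slug_mid from where it was at the start of the episode below 0.015 m and height (world z) of pusher between -0.006 and 0.006 m and angle between pusher's own z axis and vertical below 0.15 rad); the robot touches nothing.
It fails at once if the robot itself touches the cell (only the pusher may) (contact force between any of the fingers, the arm and cell above 0.3 N).
It fails at once if the cell is flung along: it moves faster than 0.35 m/s (linear speed of cell above 0.35 m/s).
It fails at once if the cell is lifted more than 10 mm off the lane floor (z of cell_mid in the frame of track above 0.033 m).
It fails at once if the slug is moved more than 15 mm (distance of slug_mid from where it was at the start of the episode above 0.015 m).
It also fails if it takes over 54 s, if anything falls off the work surface, if the arm or the gripper's body presses on something with over 40 N, if the wrist force passes 120 N, or if a joint passes its speed limit or range.

ROBOT

A 7-joint arm with a two-finger parallel gripper is mounted at the origin on a cart in front of the work surface, level with it; the furniture and walls round the work are solid. World frame = base frame: x ahead of the robot, y to its left, z up, the work surface at z = 0. Lengths are in m, angles in rad, forces in N, time in s.
With the tool pointing down it reaches from about 0.425 to 0.875 m from the base axis. Payload 4.7 kg.
Tool frame: the origin (TCP) lies on the centre line of the jaws, within the pads' length; the fingertips stand 14 mm ahead of it and the grasp point (between the pads) lies 5 mm behind it; z points along the fingers, y is the line along which they close (so a half turn about z gives the same grasp; the last joint's range is limited). The gripper opens to 87 mm and grips with 3 to 60 N. Pads are 19 mm wide; open, the fingers measure 117 mm over their backs; the gripper's body (75 mm by 190 mm) begins 51 mm behind the grasp point.
Start: joints at [1.126, 0.321, -0.07, 1.45, 0.023, 1.371, -0.057], TCP at [0.288, -0.583, 0.205] pointing down, gripper open.
Joint ranges: [-2.86, 2.86], [-0.3, 2.09], [-1.38, 1.24], [0.06, 2.45], [-1.56, 4.7], [0.09, 2.05], [-2.69, 2.69]. Speed limits (rad/s): [2.57, 2.57, 3.14, 3.14, 3.14, 3.14, 3.14].

INTERFACE

Orientations are given as a rotation vector (axis times angle).
In Python, from bench import * gives the robot as it stands.
- The arm moves only by the shell command python3 -m jog 'ROWS' [FORCE]. ROWS is JSON, a list of rows, each an object of numbers: "claw": the finger opening in mm, from 0 to 87; "dx", "dy", "dz": the shift along the tool's x, y, z in mm; "spin": the turn about the tool's z in degrees. In form: [{"claw": .., "dx": .., "dy": .., "dz": .., "spin": ..}, ...]. A call has 1 to 20 rows; each row is the pose to reach, as a shift and turn from the pose commanded when the call began, along the tool's axes at that moment; what a row does not reach only later rows make up. A row lasts 1/12 s, in which the tool goes at most 41.7 mm and 7.16 degrees, less where a joint would pass 70% of its speed; a pose out of reach is approached as far as the arm can. A call with a gripper value outside its range is refused whole. The fingers move at their own pace and stop on an object; FORCE is the grip in N (left out, the last holds). Time passes only in rows, so rows that repeat a pose let the fingers close. It gives the time, the measured TCP pose, the force, the opening and the grip force at its end, in the units of the state.
- get_state(): the state, without advancing time (a new reading comes with each control period).
- get_image(name): name is "scene" or "top" or "wrist"; returns a dict with "frame" (400x640x3 uint8, red, green, blue), "depth" (400x640 float32, m along the optical axis (not along the pixel's ray), 0 where there is no reading), "K" (3x3 intrinsics, pixels), "distortion" ([k1, k2, p1, p2, k3] as OpenCV has them; the pictures are not rectified), "T" (4x4, takes a point from camera to world coordinates); the wrist camera has in their place "mount" (4x4, takes a point from camera to tool coordinates, whose origin is the TCP and whose axes are the flange's). Camera axes: x right, y down, z forward; pixel columns grow to the right and rows downward; lengths in m; the calibration is good to about 2 mm. A picture is of the moment at which its call begins: read the wrist's pose just before it.
- close_job(): hands the job in; it is judged then, once.
The state is a dict: "time": time; "joint_positions": joint angles; "qd": joint speeds; "joint_torque": joint torques, N m; "position": TCP position; "tool_rot": TCP orientation; "ft_force": force on the tool from outside, world axes, zero at the start; "torque": the same for the moment, N m; "grip_width": opening from 0.0 (shut) to 1.0 (fully open); "grip_force": force on a finger pad.
Only numpy, scipy, OpenCV 4.12 (cv2) and the standard library are available. Lean on these libraries where they do the work, as an engineer would, in place of code of your own. Each camera call takes 0.05 s, during which the arm holds its last target. There are 200 camera calls.

## Working session

There is one attempt and no reset: what is moved stays moved. The work goes in short steps, Python scripts to look and compute and a shell command to move; the robot and the scene stay as the last step left them, time stands still between calls to the robot, and variables do not carry over. Pictures are saved under pics/ and viewed, at most 10 in all, crops included, and the job is handed in when it is done.

```bash
ls; mkdir -p pics; python3 - <<'E'
from bench import *
import cv2,numpy as np
s=get_state();print(s['time'],s['position'],s['tool_rot'],s['grip_width'])
for n in ['scene','top']:
    im=get_image(n);cv2.imwrite(f'pics/{n}0.png',im['frame'][:,:,::-1]);np.savez(f'pics/{n}0.npz',**im)
    print(n,im['K'].round(1).tolist(),im['distortion'],im['T'].round(3).tolist())
E
```

```text
pics
0.0 [ 0.28756638 -0.58227857  0.20376294] [-3.05749943e+00 -7.13987986e-01  8.16784620e-04] 0.9990397126417669
scene [[520.2, 0.0, 315.8], [0.0, 520.2, 199.6], [0.0, 0.0, 1.0]] [-0.05280442  0.          0.          0.          0.        ] [[-0.65, -0.586, 0.485, 0.097], [-0.76, 0.489, -0.428, 0.186], [0.014, -0.647, -0.763, 0.711], [0.0, 0.0, 0.0, 1.0]]
top [[410.3, 0.0, 321.3], [0.0, 410.3, 195.6], [0.0, 0.0, 1.0]] [-0.02179984  0.          0.          0.          0.        ] [[-0.022, -0.994, 0.106, 0.414], [-1.0, 0.022, 0.003, -0.178], [-0.006, -0.106, -0.994, 0.906], [0.0, 0.0, 0.0, 1.0]]
```

View pics/top0.png

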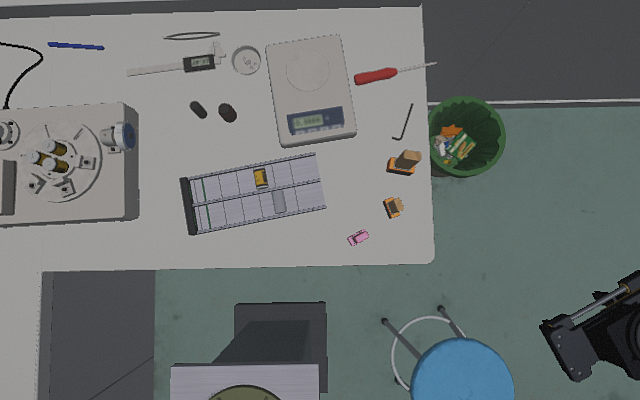

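View pics/scene0.png

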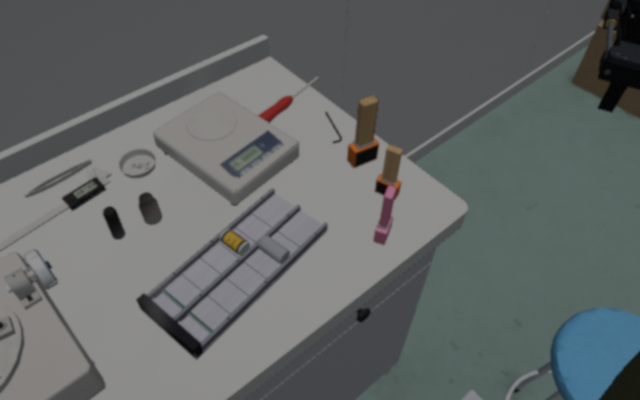

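Top view: the track runs left–right with its black stop at (188,205) and open end near (322,182). The cell is in the upper lane at (261,178) and the slug in the lower at (279,201). The big orange pusher is at (403,162), the small one (target) at (393,207), and the pink one at (358,238). The scene view agrees.

```bash
cat > h.py <<'E'
import cv2,numpy as np
def cloud(im):
    h,w=im['depth'].shape;u,v=np.meshgrid(np.arange(w),np.arange(h))
    p=cv2.undistortPoints(np.stack([u,v],-1).reshape(-1,1,2).astype(float),im['K'],im['distortion']).reshape(h,w,2)
    d=im['depth'][...,None];P=np.concatenate([p*d,d],-1)
    return P@im['T'][:3,:3].T+im['T'][:3,3]
def hsv(im): return cv2.cvtColor(im['frame'],cv2.COLOR_RGB2HSV)
def ray(im,uv,z):
    p=cv2.undistortPoints(np.array(uv,float).reshape(-1,1,2),im['K'],im['distortion']).reshape(-1,2)
    d=np.c_[p,np.ones(len(p))]@im['T'][:3,:3].T;o=im['T'][:3,3]
    return o+d*((z-o[2])/d[:,2])[:,None]
E
python3 - <<'E'
from h import *
for n in ['top','scene']:
    im=dict(np.load(f'pics/{n}0.npz'));W=cloud(im);H=hsv(im);X,Y,Z=W[...,0],W[...,1],W[...,2]
    ok=im['depth']>0
    roi=ok&(X>.3)&(X<.58)&(Y>-.25)&(Y<.2)
    print(n,'table z',np.median(Z[ok&(X>.35)&(X<.45)&(Y>-.3)&(Y<-.23)]))
    v=H[...,2];
    m=roi&(Z>.006)&(Z<.045)
    # largest component
    nl,L,st,c=cv2.connectedComponentsWithStats(m.astype(np.uint8));i=1+st[1:,4].argmax();m=L==i
    p=np.float32(W[m][:,:2]);print('track rect',cv2.minAreaRect(p),'z hist',np.histogram(Z[m],bins=[.006,.014,.018,.024,.029,.034,.04])[0])
    st_=m&(Z>.028)&(v<60);print('stop',st_.sum(),W[st_].mean(0),cv2.minAreaRect(np.float32(W[st_][:,:2])))
    fl=m&(Z<.014);print('floor z',np.median(Z[fl]))
    y=m&(H[...,0]>15)&(H[...,0]<35)&(H[...,1]>130);print('yellow',y.sum(),W[y].mean(0),Z[y].max())
    sl=m&(Z>.024)&(v>60)&~y;print('roller pts',sl.sum(),W[sl].mean(0))
    o=ok&(H[...,0]>3)&(H[...,0]<25)&(H[...,1]>90)&(X>.3)&(X<.6)&(Y<-.25)&(Y>-.48)
    nl,L,st,c=cv2.connectedComponentsWithStats(o.astype(np.uint8))
    for i in range(1,nl):
        if st[i,4]<30: continue
        q=L==i;w=W[q];print('pusher',st[i],w.mean(0),'zmax',np.percentile(w[:,2],97),'top rect')
        for lo,hi in [(.02,.04),(.09,.125),(.04,.09)]:
            k=w[(w[:,2]>lo)&(w[:,2]<hi)]
            if len(k)>5: print('   ',lo,len(k),k.mean(0),cv2.minAreaRect(np.float32(k[:,:2])))
E
python3 - <<'E'
import cv2
a=cv2.imread('pics/top0.png')[130:260,340:440];b=cv2.imread('pics/scene0.png')[80:260,320:470]
a=cv2.resize(a,(400,520),interpolation=2);b=cv2.resize(b,(400,480),interpolation=2)
b=cv2.copyMakeBorder(b,0,40,0,0,0);cv2.imwrite('pics/crop1.png',cv2.hconcat([a,b]))
E
```

```text
top table z -0.00038639918057503664
track rect ((0.5178627371788025, -0.02611781656742096), (0.12650343775749207, 0.30089235305786133), 10.16495418548584) z hist [5078  125  982  180  629  205]
stop 430 [0.49739873 0.09606652 0.03121704] ((0.5067018270492554, 0.029517672955989838), (0.12515908479690552, 0.18325765430927277), 9.772533416748047)
floor z 0.009219679856178109
yellow 120 [ 0.54950883 -0.04222908  0.03374534] 0.03904592839081955
roller pts 419 [ 0.50873383 -0.04685851  0.03158171]
pusher [404 150  17  11 142] [ 0.56807386 -0.34809574  0.14566472] zmax 0.1481689976082591 top rect
pusher [386 157  29  17 145] [ 0.56612589 -0.33968381  0.04125241] zmax 0.07221902125908593 top rect
    0.02 17 [ 0.56684638 -0.33198682  0.03231831] ((0.559330403804779, -0.3417513370513916), (0.05679525062441826, 0.01983732357621193), 54.112125396728516)
    0.04 114 [ 0.56562103 -0.34228967  0.04489091] ((0.5640386939048767, -0.34688133001327515), (0.056064993143081665, 0.02465667575597763), 65.87651062011719)
pusher [384 197  19  22 163] [ 0.47840044 -0.32402263  0.06813033] zmax 0.11352612357
[... 1292 characters left out ...]
0.06106772] ((0.5672351717948914, -0.34471771121025085), (0.05509859323501587, 0.02465839497745037), 73.4269027709961)
pusher [377 145  24  53 554] [ 0.47636339 -0.31890793  0.068584  ] zmax 0.11175533167080018 top rect
    0.02 125 [ 0.47724354 -0.31900311  0.03164491] ((0.47859987616539, -0.32124072313308716), (0.04066091403365135, 0.018536340445280075), 25.355918884277344)
    0.09 170 [ 0.47679396 -0.31967242  0.10398636] ((0.47761762142181396, -0.32084086537361145), (0.023491818457841873, 0.014090252108871937), 6.29714298248291)
    0.04 247 [ 0.47644841 -0.31799646  0.06559687] ((0.4778095483779907, -0.31730303168296814), (0.02446746826171875, 0.006151619832962751), 23.222915649414062)
```

View pics/crop1.png

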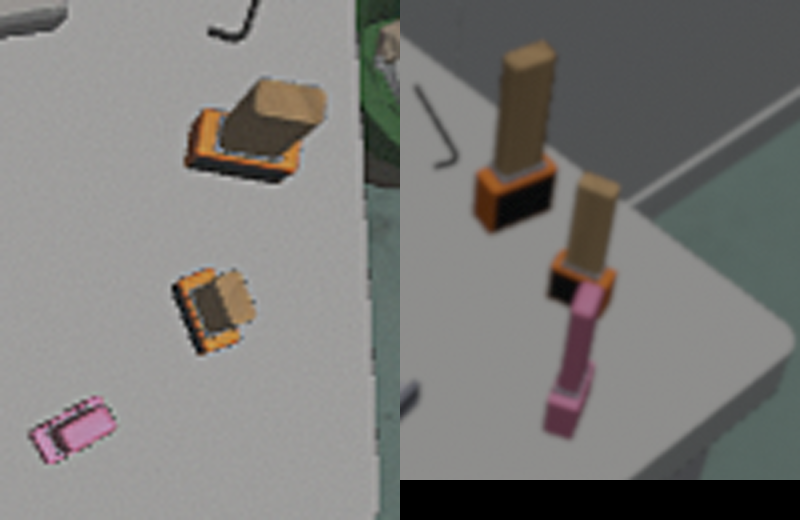

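The crop confirms the target is the small orange pusher at about (0.479, -0.323). Its block is 42x20 mm with the top at about 112 mm, its yaw is about 20°, and dark faces lie along its thin axis. I'll move above it, then check the pink one's height and refine.

```bash
python3 -m jog '[{"claw":87,"dx":35,"dy":-18,"dz":0,"spin":1},{"claw":87,"dx":70,"dy":-36,"dz":0,"spin":2},{"claw":87,"dx":105,"dy":-54,"dz":0,"spin":3},{"claw":87,"dx":140,"dy":-72,"dz":0,"spin":4},{"claw":87,"dx":175,"dy":-90,"dz":0,"spin":5},{"claw":87,"dx":210,"dy":-108,"dz":0,"spin":6},{"claw":87,"dx":245,"dy":-126,"dz":0,"spin":6},{"claw":87,"dx":270,"dy":-139,"dz":0,"spin":6},{"claw":87,"dx":286,"dy":-148,"dz":0,"spin":6},{"claw":87,"dx":286,"dy":-148,"dz":0,"spin":6},{"claw":87,"dx":286,"dy":-148,"dz":0,"spin":6}]' 20
python3 - <<'E'
from h import *
from bench import *
from scipy.spatial.transform import Rotation as R
im=dict(np.load('pics/top0.npz'));W=cloud(im);H=hsv(im)
m=(im['depth']>0)&(H[...,0]>150)&(H[...,1]>60)&(W[...,1]<-.1);w=W[m]
print('pink',w.min(0),w.max(0))
s=get_state();Rm=R.from_rotvec(s['tool_rot']).as_matrix()
im=get_image('wrist');T=np.eye(4);T[:3,:3]=Rm;T[:3,3]=s['position'];im['T']=T@im['mount']
print(s['time'],s['position'],'toolx yaw',np.degrees(np.arctan2(Rm[1,0],Rm[0,0])),im['mount'].round(3).tolist())
cv2.imwrite('pics/w1.png',im['frame'][:,:,::-1])
W=cloud(im);H=hsv(im);X,Y,Z=np.moveaxis(W,-1,0)
o=(im['depth']>0)&(H[...,0]>3)&(H[...,0]<25)&(H[...,1]>90)&(np.hypot(X-.479,Y+.323)<.05)
for lo,hi in [(.025,.042),(.1,.125)]:
    k=W[o&(Z>lo)&(Z<hi)]
    if len(k)>5: print(lo,len(k),k.mean(0),cv2.minAreaRect(np.float32(k[:,:2])))
E
```

```text
time: 1.02
position: [0.4791, -0.3224, 0.2045]
tool_rot: [-3.092, -0.558, 0.001]
ft_force: [-0.5, -0.5, -0.5]
grip_width: 1.002
grip_force: 0.0
pink [ 0.16862708 -0.63836247 -0.76859746] [ 0.78332607 -0.16650299  0.40120318]
1.0167 [ 0.47910151 -0.32238097  0.20452105] toolx yaw 20.450990012441906 [[-0.0, -0.952, -0.306, 0.084], [1.0, -0.0, 0.0, 0.0], [-0.0, -0.306, 0.952, -0.179], [0.0, 0.0, 0.0, 1.0]]
0.025 168 [ 0.48946635 -0.32058418  0.03198562] ((0.4803937077522278, -0.3254997134208679), (0.040439046919345856, 0.018821634352207184), 20.132844924926758)
0.1 298 [ 0.48182828 -0.32468028  0.10998383] ((0.4807598888874054, -0.325206458568573), (0.023981764912605286, 0.011865529231727123), 20.62462043762207)
```

View pics/w1.png

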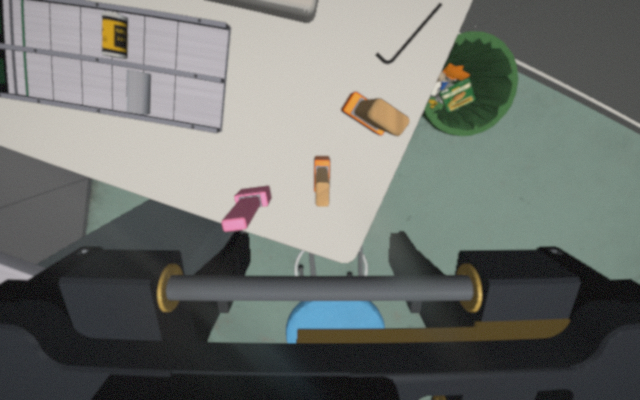

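The wrist view shows the target pusher centred at (322,180), with the handle aligned with the tool axis. The big one is at (375,113) and the pink one at (247,208). Before descending I'll check the pink one's height and look at the track from above.

```bash
python3 - <<'E'
from h import *
im=dict(np.load('pics/top0.npz'));W=cloud(im);H=hsv(im)
m=np.zeros(H.shape[:2],bool);m[225:250,340:375]=1
m&=(im['depth']>0)&(H[...,0]>145)&(H[...,1]>60);w=W[m];t=w[w[:,2]>w[:,2].max()-.01]
print('pink',w.mean(0),w[:,2].max(),t[:,:2].mean(0),cv2.minAreaRect(np.float32(t[:,:2])))
E
```

```text
pink [ 0.41646783 -0.24737269  0.08149723] 0.1159723243100983 [ 0.41715326 -0.25103865] ((0.4172363877296448, -0.25149422883987427), (0.013245322741568089, 0.025417214259505272), 27.853193283081055)
```

```bash
python3 -m jog '[{"claw":87,"dx":0,"dy":3,"dz":30,"spin":0},{"claw":87,"dx":0,"dy":3,"dz":60,"spin":0},{"claw":87,"dx":0,"dy":3,"dz":90,"spin":0},{"claw":87,"dx":0,"dy":3,"dz":110,"spin":0},{"claw":87,"dx":0,"dy":3,"dz":125,"spin":0},{"claw":87,"dx":0,"dy":3,"dz":133,"spin":0},{"claw":87,"dx":0,"dy":3,"dz":133,"spin":0},{"claw":0,"dx":0,"dy":3,"dz":133,"spin":0},{"claw":0,"dx":0,"dy":3,"dz":133,"spin":0},{"claw":0,"dx":0,"dy":3,"dz":133,"spin":0},{"claw":0,"dx":0,"dy":3,"dz":133,"spin":0},{"claw":0,"dx":0,"dy":3,"dz":133,"spin":0},{"claw":0,"dx":0,"dy":3,"dz":133,"spin":0},{"claw":0,"dx":0,"dy":3,"dz":133,"spin":0},{"claw":0,"dx":0,"dy":3,"dz":133,"spin":0},{"claw":0,"dx":0,"dy":3,"dz":133,"spin":0}]' 30
```

```text
time: 2.4
position: [0.4798, -0.3262, 0.0719]
tool_rot: [3.092, 0.553, 0.0]
ft_force: [-0.7, -0.1, 1.1]
grip_width: 0.402
grip_force: 0.0
```

```bash
python3 -m jog '[{"claw":0},{"claw":0},{"claw":0},{"claw":0},{"claw":0},{"claw":0},{"claw":0},{"claw":0},{"claw":0},{"claw":0}]' 30
```

```text
$[0]: bad value
```

```bash
python3 -m jog '[{"claw":0,"dx":0,"dy":0,"dz":0,"spin":0},{"claw":0,"dx":0,"dy":0,"dz":0,"spin":0},{"claw":0,"dx":0,"dy":0,"dz":0,"spin":0},{"claw":0,"dx":0,"dy":0,"dz":0,"spin":0},{"claw":0,"dx":0,"dy":0,"dz":0,"spin":0},{"claw":0,"dx":0,"dy":0,"dz":0,"spin":0},{"claw":0,"dx":0,"dy":0,"dz":0,"spin":0},{"claw":0,"dx":0,"dy":0,"dz":0,"spin":0},{"claw":0,"dx":0,"dy":0,"dz":0,"spin":0},{"claw":0,"dx":0,"dy":0,"dz":0,"spin":0}]' 30
```

```text
time: 3.23
position: [0.4797, -0.3263, 0.0718]
tool_rot: [3.092, 0.553, -0.0]
ft_force: [-0.1, -0.5, -1.4]
grip_width: 0.152
grip_force: 29.9
```

```bash
python3 -m jog '[{"claw":0,"dx":0,"dy":0,"dz":-10,"spin":0},{"claw":0,"dx":0,"dy":0,"dz":-30,"spin":0},{"claw":0,"dx":0,"dy":0,"dz":-50,"spin":0},{"claw":0,"dx":0,"dy":0,"dz":-70,"spin":0},{"claw":0,"dx":0,"dy":0,"dz":-80,"spin":0},{"claw":0,"dx":8,"dy":-10,"dz":-80,"spin":0},{"claw":0,"dx":24,"dy":-29,"dz":-80,"spin":1},{"claw":0,"dx":40,"dy":-48,"dz":-80,"spin":2},{"claw":0,"dx":56,"dy":-68,"dz":-80,"spin":4},{"claw":0,"dx":72,"dy":-87,"dz":-80,"spin":6},{"claw":0,"dx":88,"dy":-107,"dz":-80,"spin":8},{"claw":0,"dx":104,"dy":-126,"dz":-80,"spin":10},{"claw":0,"dx":120,"dy":-146,"dz":-80,"spin":10.4},{"claw":0,"dx":136,"dy":-165,"dz":-80,"spin":10.4},{"claw":0,"dx":148,"dy":-180,"dz":-80,"spin":10.4},{"claw":0,"dx":156,"dy":-190,"dz":-80,"spin":10.4},{"claw":0,"dx":156,"dy":-190,"dz":-80,"spin":10.4},{"claw":0,"dx":156,"dy":-190,"dz":-80,"spin":10.4},{"claw":0,"dx":156,"dy":-190,"dz":-80,"spin":10.4}]' 30
python3 - <<'E'
from h import *
from bench import *
from scipy.spatial.transform import Rotation as R
s=get_state();Rm=R.from_rotvec(s['tool_rot']).as_matrix();wi=get_image('wrist');T=np.eye(4);T[:3,:3]=Rm;T[:3,3]=s['position'];wi['T']=T@wi['mount']
print(s['position'],np.degrees(np.arctan2(Rm[1,0],Rm[0,0])),Rm[:,2])
a=np.radians(9.9);ex=np.array([np.cos(a),np.sin(a)]);ey=np.array([-ex[1],ex[0]]);o=np.array([.5178,-.0254])
for n,im in [('wrist',wi),('scene',get_image('scene'))]:
    np.savez(f'pics/{n}2.npz',**im);W=cloud(im);H=hsv(im)
    t=np.stack([(W[...,:2]-o)@ex,(W[...,:2]-o)@ey,W[...,2]],-1)
    box=(im['depth']>0)&(np.abs(t[...,1])<.15)&(H[...,2]>0)
    y=box&(H[...,0]>15)&(H[...,0]<35)&(H[...,1]>130)&(t[...,2]<.045);print(n,'cell',y.sum(),t[y].mean(0),t[y].min(0),t[y].max(0))
    w=box&(np.abs(t[...,0])<.075)&(t[...,2]>.018)&(t[...,2]<.026)&(t[...,1]>-.14)&(t[...,1]<-.05)
    print('walls x hist',np.histogram(t[w][:,0]*1000,bins=np.arange(-70,71,4)))
    b=(im['depth']>0)&(H[...,0]>3)&(H[...,0]<16)&(H[...,1]>150)&(t[...,2]>.07)&(t[...,2]<.13)&(np.abs(t[...,1])<.15)&(np.abs(t[...,0])<.1)
    if b.sum(): print('blade',b.sum(),t[b].min(0),t[b].max(0),t[b].mean(0))
cv2.imwrite('pics/c2.png',cv2.vconcat([wi['frame'],im['frame']])[:,:,::-1][:, :][::1])
cv2.imwrite('pics/c2.png',cv2.resize(cv2.imread('pics/c2.png'),(480,600),interpolation=cv2.INTER_AREA))
E
```

```text
time: 4.82
position: [0.5595, -0.0956, 0.1513]
tool_rot: [3.129, 0.268, -0.002]
ft_force: [-0.2, 0.2, -0.8]
grip_width: 0.158
grip_force: 29.9
[ 0.55948861 -0.09561714  0.1513203 ] 9.78946613526584 [-1.22869096e-03 -9.98133184e-04 -9.99998747e-01]
wrist cell 567 [ 0.03329177 -0.0229094   0.03309497] [ 0.01249615 -0.0351543   0.01474607] [0.18714068 0.01881177 0.04382217]
walls x hist (array([  0,   0,   0,   3,   0,   0,   0,   0,   0,   0,   0,   0,   0,
         0,   0,   0,  31, 169, 124,   0,   0,   0,   0,   0,   0,   0,
         0,   0,   0,   0,   0,   0, 331, 165,   0]), array([-70, -66, -62, -58, -54, -50, -46, -42, -38, -34, -30, -26, -22,
       -18, -14, -10,  -6,  -2,   2,   6,  10,  14,  18,  22,  26,  30,
        34,  38,  42,  46,  50,  54,  58,  62,  66,  70]))
blade 411 [ 0.01770159 -0.08636944  0.0849651 ] [ 0.05036825 -0.06697852  0.11618333] [ 0.04519877 -0.0757886   0.10769821]
scene cell 226 [ 0.02932662 -0.01716506  0.03286561] [ 0.0128942  -0.02927042  0.02480573] [ 0.04618309 -0.00772792  0.03869191]
walls x hist (array([  0,   0, 110,  90,  15,   0,   0,   0,   0,   0,   0,   0,   0,
         0,   0,   0,   1,  90,  71,   3,   0,   0,   0,   0,   0,   0,
         0,   0,   0,   0,   0,   1,  64,  47,   0]), array([-70, -66, -62, -58, -54, -50, -46, -42, -38, -34, -30, -26, -22,
       -18, -14, -10,  -6,  -2,   2,   6,  10,  14,  18,  22,  26,  30,
        34,  38,  42,  46,  50,  54,  58,  62,  66,  70]))
blade 115 [ 0.00840928 -0.08153953  0.08376983] [ 0.01892475 -0.0639175   0.11656252] [ 0.01082119 -0.07302035  0.10340383]
```

View pics/c2.png

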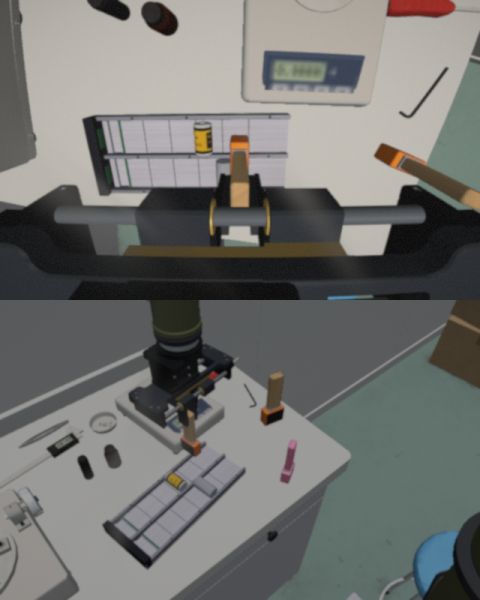

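Blade centre is at track x ≈ 29.4 mm and y ≈ -76. The lane walls run from about 3 to 57, and the cell is at y ≈ -20, so the blade is centred behind it. Lowering now.

```bash
python3 -m jog '[{"claw":0,"dx":1,"dy":0,"dz":10,"spin":0},{"claw":0,"dx":1,"dy":0,"dz":22,"spin":0},{"claw":0,"dx":1,"dy":0,"dz":34,"spin":0},{"claw":0,"dx":1,"dy":0,"dz":44,"spin":0},{"claw":0,"dx":1,"dy":0,"dz":52,"spin":0},{"claw":0,"dx":1,"dy":0,"dz":59,"spin":0},{"claw":0,"dx":1,"dy":0,"dz":64,"spin":0},{"claw":0,"dx":1,"dy":0,"dz":66,"spin":0},{"claw":0,"dx":1,"dy":0,"dz":66,"spin":0},{"claw":0,"dx":1,"dy":0,"dz":66,"spin":0}]' 30
```

```text
time: 5.75
position: [0.5616, -0.0938, 0.0862]
tool_rot: [3.13, 0.271, 0.001]
ft_force: [0.0, -0.2, -0.1]
grip_width: 0.158
grip_force: 29.9
```

```bash
python3 -m jog '[{"claw":0,"dx":0,"dy":-3,"dz":0,"spin":0},{"claw":0,"dx":0,"dy":-8,"dz":0,"spin":0},{"claw":0,"dx":0,"dy":-13,"dz":0,"spin":0},{"claw":0,"dx":0,"dy":-17,"dz":0,"spin":0},{"claw":0,"dx":0,"dy":-20,"dz":0,"spin":0},{"claw":0,"dx":0,"dy":-23,"dz":0,"spin":0},{"claw":0,"dx":0,"dy":-26,"dz":0,"spin":0},{"claw":0,"dx":0,"dy":-29,"dz":0,"spin":0},{"claw":0,"dx":0,"dy":-32,"dz":0,"spin":0},{"claw":0,"dx":0,"dy":-35,"dz":0,"spin":0},{"claw":0,"dx":0,"dy":-38,"dz":0,"spin":0},{"claw":0,"dx":0,"dy":-41,"dz":0,"spin":0},{"claw":0,"dx":0,"dy":-44,"dz":0,"spin":0},{"claw":0,"dx":0,"dy":-47,"dz":0,"spin":0},{"claw":0,"dx":0,"dy":-50,"dz":0,"spin":0},{"claw":0,"dx":0,"dy":-53,"dz":0,"spin":0},{"claw":0,"dx":0,"dy":-56,"dz":0,"spin":0},{"claw":0,"dx":0,"dy":-59,"dz":0,"spin":0},{"claw":0,"dx":0,"dy":-62,"dz":0,"spin":0},{"claw":0,"dx":0,"dy":-65,"dz":0,"spin":0}]' 30
cat > m.py <<'E'
from h import *
from bench import *
import sys
s=get_state();a=np.radians(9.9);ex=np.array([np.cos(a),np.sin(a)]);ey=np.array([-ex[1],ex[0]]);o=np.array([.5183,-.0254])
d=s['position'][:2]-o;print('tcp track',d@ex,d@ey,s['position'][2])
for n in ['scene','top']:
    im=get_image(n);W=cloud(im);H=hsv(im);cv2.imwrite(f'pics/{n}_{sys.argv[1]}.png',im['frame'][:,:,::-1])
    t=np.stack([(W[...,:2]-o)@ex,(W[...,:2]-o)@ey,W[...,2]],-1)
    box=(im['depth']>0)&(np.abs(t[...,1])<.15)&(np.abs(t[...,0])<.06)&(t[...,2]<.045)&(t[...,2]>.018)
    y=box&(H[...,0]>15)&(H[...,0]<35)&(H[...,1]>130)
    if y.sum(): print(n,'yellow',y.sum(),t[y].mean(0).round(4),t[y].min(0).round(4),t[y].max(0).round(4))
E
python3 m.py 3
```

```text
time: 7.42
position: [0.55, -0.0295, 0.0858]
tool_rot: [3.13, 0.271, -0.0]
ft_force: [0.4, 0.3, -0.8]
grip_width: 0.159
grip_force: 29.9
tcp track 0.030479837475520292 -0.009461198538037821 0.08583930724972316
scene yellow 262 [0.0294 0.0168 0.0327] [0.0144 0.0014 0.0251] [0.0454 0.0277 0.0387]
top yellow 46 [0.0192 0.0158 0.0335] [0.0125 0.0047 0.0271] [0.0363 0.0264 0.0377]
```

The blade is in contact and the cell is rolling ahead of it, with its centre at y ≈ 14.

```bash
python3 -m jog '[{"claw":0,"dx":0,"dy":-3,"dz":0,"spin":0},{"claw":0,"dx":0,"dy":-6,"dz":0,"spin":0},{"claw":0,"dx":0,"dy":-10,"dz":0,"spin":0},{"claw":0,"dx":0,"dy":-14,"dz":0,"spin":0},{"claw":0,"dx":0,"dy":-18,"dz":0,"spin":0},{"claw":0,"dx":0,"dy":-22,"dz":0,"spin":0},{"claw":0,"dx":0,"dy":-26,"dz":0,"spin":0},{"claw":0,"dx":0,"dy":-30,"dz":0,"spin":0},{"claw":0,"dx":0,"dy":-34,"dz":0,"spin":0},{"claw":0,"dx":0,"dy":-38,"dz":0,"spin":0},{"claw":0,"dx":0,"dy":-42,"dz":0,"spin":0},{"claw":0,"dx":0,"dy":-46,"dz":0,"spin":0},{"claw":0,"dx":0,"dy":-50,"dz":0,"spin":0},{"claw":0,"dx":0,"dy":-54,"dz":0,"spin":0},{"claw":0,"dx":0,"dy":-57,"dz":0,"spin":0},{"claw":0,"dx":0,"dy":-60,"dz":0,"spin":0},{"claw":0,"dx":0,"dy":-63,"dz":0,"spin":0},{"claw":0,"dx":0,"dy":-66,"dz":0,"spin":0},{"claw":0,"dx":0,"dy":-69,"dz":0,"spin":0},{"claw":0,"dx":0,"dy":-72,"dz":0,"spin":0}]' 30
python3 m.py 4
```

```text
time: 9.18
position: [0.5376, 0.0414, 0.0858]
tool_rot: [3.13, 0.271, -0.0]
ft_force: [-0.8, -0.6, -1.4]
grip_width: 0.156
grip_force: 29.9
tcp track 0.030509399950482973 0.06250469458534665 0.08581347274496064
scene yellow 213 [0.0288 0.0848 0.0332] [0.0145 0.0736 0.0234] [0.0458 0.0989 0.037 ]
top yellow 16 [0.015  0.0855 0.0344] [0.0124 0.0588 0.0298] [0.0182 0.0965 0.0441]
```

```bash
python3 -m jog '[{"claw":0,"dx":0,"dy":-2,"dz":0,"spin":0},{"claw":0,"dx":0,"dy":-4,"dz":0,"spin":0},{"claw":0,"dx":0,"dy":-7,"dz":0,"spin":0},{"claw":0,"dx":0,"dy":-10,"dz":0,"spin":0},{"claw":0,"dx":0,"dy":-13,"dz":0,"spin":0},{"claw":0,"dx":0,"dy":-16,"dz":0,"spin":0},{"claw":0,"dx":0,"dy":-18,"dz":0,"spin":0},{"claw":0,"dx":0,"dy":-20,"dz":0,"spin":0},{"claw":0,"dx":0,"dy":-22,"dz":0,"spin":0},{"claw":0,"dx":0,"dy":-24,"dz":0,"spin":0},{"claw":0,"dx":0,"dy":-26,"dz":0,"spin":0},{"claw":0,"dx":0,"dy":-28,"dz":0,"spin":0},{"claw":0,"dx":0,"dy":-30,"dz":0,"spin":0},{"claw":0,"dx":0,"dy":-30,"dz":0,"spin":0},{"claw":0,"dx":0,"dy":-30,"dz":0,"spin":0},{"claw":0,"dx":0,"dy":-30,"dz":0,"spin":0},{"claw":0,"dx":0,"dy":-30,"dz":0,"spin":0}]' 30
python3 m.py 5
python3 -c "
import cv2
cv2.imwrite('pics/s5c.png',cv2.resize(cv2.imread('pics/scene_5.png')[170:370,110:370],(780,600),interpolation=2))"
```

```text
time: 10.7
position: [0.5325, 0.0705, 0.0858]
tool_rot: [3.13, 0.27, -0.0]
ft_force: [-0.7, 0.7, -2.1]
grip_width: 0.158
grip_force: 29.9
tcp track 0.030508375777052135 0.09205328764660047 0.08580122939854751
scene yellow 99 [0.0253 0.1165 0.0301] [0.0146 0.1086 0.0245] [0.0458 0.1311 0.0356]
top yellow 14 [0.0148 0.1169 0.0316] [0.0136 0.1077 0.0299] [0.0166 0.1252 0.0337]
```

View pics/s5c.png

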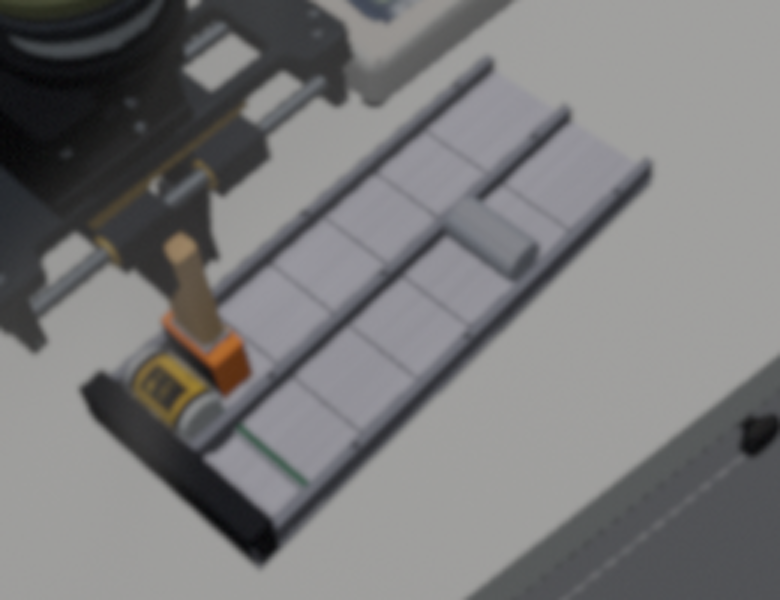

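The cell (crop at (170,390)) lies in the groove against the stop. It dropped about 3 mm, and the slug is untouched. I'll back off, lift and verify.

```bash
python3 -m jog '[{"claw":0,"dx":0,"dy":2,"dz":0,"spin":0},{"claw":0,"dx":0,"dy":6,"dz":0,"spin":0},{"claw":0,"dx":0,"dy":12,"dz":0,"spin":0},{"claw":0,"dx":0,"dy":20,"dz":0,"spin":0},{"claw":0,"dx":0,"dy":28,"dz":0,"spin":0},{"claw":0,"dx":0,"dy":34,"dz":-4,"spin":0},{"claw":0,"dx":0,"dy":36,"dz":-14,"spin":0},{"claw":0,"dx":0,"dy":36,"dz":-30,"spin":0},{"claw":0,"dx":0,"dy":36,"dz":-48,"spin":0},{"claw":0,"dx":0,"dy":36,"dz":-60,"spin":0},{"claw":0,"dx":0,"dy":36,"dz":-66,"spin":0},{"claw":0,"dx":0,"dy":50,"dz":-66,"spin":0},{"claw":0,"dx":0,"dy":70,"dz":-66,"spin":0},{"claw":0,"dx":0,"dy":95,"dz":-66,"spin":0},{"claw":0,"dx":0,"dy":120,"dz":-66,"spin":0},{"claw":0,"dx":0,"dy":145,"dz":-66,"spin":0},{"claw":0,"dx":0,"dy":160,"dz":-66,"spin":0},{"claw":0,"dx":0,"dy":168,"dz":-66,"spin":0},{"claw":0,"dx":0,"dy":168,"dz":-66,"spin":0}]' 30
python3 m.py 6
```

```text
time: 12.38
position: [0.5612, -0.0965, 0.1515]
tool_rot: [3.13, 0.266, -0.001]
ft_force: [-0.0, -0.8, -1.7]
grip_width: 0.16
grip_force: 29.9
tcp track 0.030077265026417704 -0.07746469984717126 0.1515453847424898
scene yellow 80 [0.0239 0.1165 0.0304] [0.0141 0.1093 0.0234] [0.043  0.1304 0.0347]
```

```bash
python3 -m jog '[{"claw":0,"dx":-5,"dy":9,"dz":0,"spin":0},{"claw":0,"dx":-16,"dy":29,"dz":0,"spin":-1},{"claw":0,"dx":-30,"dy":54,"dz":0,"spin":-2},{"claw":0,"dx":-45,"dy":80,"dz":0,"spin":-4},{"claw":0,"dx":-60,"dy":107,"dz":0,"spin":-6},{"claw":0,"dx":-75,"dy":134,"dz":0,"spin":-8},{"claw":0,"dx":-90,"dy":161,"dz":0,"spin":-10},{"claw":0,"dx":-104,"dy":186,"dz":0,"spin":-10.4},{"claw":0,"dx":-115,"dy":205,"dz":0,"spin":-10.4},{"claw":0,"dx":-119,"dy":213,"dz":0,"spin":-10.4},{"claw":0,"dx":-119,"dy":213,"dz":15,"spin":-10.4},{"claw":0,"dx":-119,"dy":213,"dz":32,"spin":-10.4},{"claw":0,"dx":-119,"dy":213,"dz":48,"spin":-10.4},{"claw":0,"dx":-119,"dy":213,"dz":60,"spin":-10.4},{"claw":0,"dx":-119,"dy":213,"dz":68,"spin":-10.4},{"claw":0,"dx":-119,"dy":213,"dz":74,"spin":-10.4},{"claw":0,"dx":-119,"dy":213,"dz":76,"spin":-10.4},{"claw":0,"dx":-119,"dy":213,"dz":76,"spin":-10.4},{"claw":0,"dx":-119,"dy":213,"dz":76,"spin":-10.4}]' 30
```

```text
time: 14.07
position: [0.4813, -0.3252, 0.0765]
tool_rot: [3.092, 0.553, 0.001]
ft_force: [-0.4, 0.0, -0.3]
grip_width: 0.161
grip_force: 29.9
```

```bash
python3 -m jog '[{"claw":0,"dx":0,"dy":0,"dz":1,"spin":0},{"claw":0,"dx":0,"dy":0,"dz":2,"spin":0},{"claw":0,"dx":0,"dy":0,"dz":3,"spin":0},{"claw":0,"dx":0,"dy":0,"dz":4,"spin":0},{"claw":0,"dx":0,"dy":0,"dz":4.5,"spin":0},{"claw":0,"dx":0,"dy":0,"dz":4.5,"spin":0},{"claw":0,"dx":0,"dy":0,"dz":4.5,"spin":0}]' 30
```

```text
time: 14.65
position: [0.4809, -0.3252, 0.0718]
tool_rot: [3.092, 0.553, 0.0]
ft_force: [-1.0, 0.0, 3.0]
grip_width: 0.161
grip_force: 29.9
```

```bash
python3 -m jog '[{"claw":20,"dx":0,"dy":0,"dz":0,"spin":0},{"claw":30,"dx":0,"dy":0,"dz":0,"spin":0},{"claw":60,"dx":0,"dy":0,"dz":0,"spin":0},{"claw":60,"dx":0,"dy":0,"dz":0,"spin":0},{"claw":60,"dx":0,"dy":0,"dz":0,"spin":0},{"claw":60,"dx":0,"dy":0,"dz":0,"spin":0},{"claw":60,"dx":0,"dy":0,"dz":0,"spin":0},{"claw":60,"dx":0,"dy":0,"dz":0,"spin":0},{"claw":60,"dx":0,"dy":0,"dz":0,"spin":0},{"claw":60,"dx":0,"dy":0,"dz":0,"spin":0},{"claw":60,"dx":0,"dy":0,"dz":-10,"spin":0},{"claw":60,"dx":0,"dy":0,"dz":-30,"spin":0},{"claw":60,"dx":0,"dy":0,"dz":-55,"spin":0},{"claw":60,"dx":0,"dy":0,"dz":-80,"spin":0},{"claw":60,"dx":0,"dy":0,"dz":-105,"spin":0},{"claw":60,"dx":0,"dy":0,"dz":-125,"spin":0},{"claw":60,"dx":0,"dy":0,"dz":-135,"spin":0},{"claw":60,"dx":0,"dy":0,"dz":-135,"spin":0},{"claw":60,"dx":0,"dy":0,"dz":-135,"spin":0}]' 30
python3 m.py 7
python3 -c "
import cv2
cv2.imwrite('pics/f7.png',cv2.imread('pics/scene_7.png'))"
```

```text
time: 16.23
position: [0.4807, -0.325, 0.2064]
tool_rot: [3.092, 0.553, 0.0]
ft_force: [-0.0, 0.6, -0.9]
grip_width: 0.69
grip_force: 0.0
tcp track -0.08857141434455168 -0.288691246177013 0.20637340587878877
scene yellow 86 [0.0241 0.1168 0.0303] [0.0135 0.1092 0.0246] [0.0423 0.1309 0.0347]
top yellow 97 [0.0285 0.1112 0.029 ] [0.0138 0.1047 0.0192] [0.0444 0.1254 0.0349]
```

View pics/f7.png

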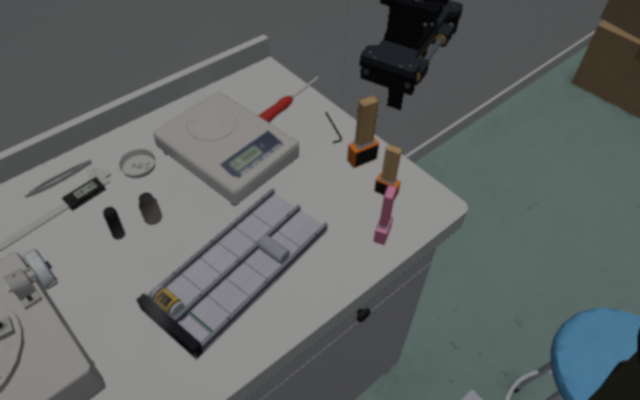

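The small pusher stands upright at (388,170), the cell is seated by the stop at (168,300), the slug hasn't moved, and the arm is clear.

```bash
python3 -c "
from bench import *
print(close_job())"
```

```text
the job is handed in; nothing more can be done
None
```

The job is handed in, with no verdict returned. In the last pictures the cell lies in its seat by the stop, the slug is where it lay, the pusher stands upright on the worktop off the track, and the arm is clear.

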